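Drive home the wedge of the teal pipe's jig

TASK

Take the rubber mallet by its handle and tap down the orange wedge in the jig that holds the teal pipe, until it goes no further and its head sits fully home on the jig. Do it with the mallet, not with the gripper itself, and leave the wedge of the white pipe's jig as it is. Finally stand the mallet upright on its rubber head on the bench again and let go.

Things in the scene. Friction and masses are not known exactly. Their poses are not given: they have to be found in the camera images.
- wedge_teal: Orange wedge part-way down the vertical slot of the teal pipe's jig; slides only straight down, resists with about 7 N, stays where left. Head 46 x 36 mm (along jig x, y), 14 mm thick. Origin: centre of the head's flat top face, where to strike; z up. That face is 105 to 125 mm above the bench at the start, 85 mm when home, the head then stopped on the jig's wide wooden cheek.
- jig_teal: Wooden jig fixed to the bench, holding a teal-green pipe (48 mm diameter, 210 mm long). Base 140 x 125 mm; wood up to 71 mm, pipe top 68 mm above the bench. Origin: centre of its underside on the bench; x along the pipe, z up. The wedge slot is 22 mm from it towards +y.
- wedge_white: The same kind of orange wedge, in the same kind of jig (same sizes), but beside the white pipe; to be left as it is. Origin: centre of its head's top face.
- mallet_handle (a point): Round mallet, about 320 g, standing on its black rubber head: head 52 mm diameter, 50 mm high; above it a round light wooden handle, 28 mm diameter, top at 125 mm. The point is the middle of the handle, 89 mm above the head's flat underside, which is the striking face; z up along the handle.
Mind the look-alikes: they are no part of the job. Leave any red look-alike of the jig_teal alone. Leave any purple look-alike of the part that bears mallet_handle alone.

How it is judged:
By the outcome, as a careful person would: the job done as asked, in the order asked, and still so for the second after the job is handed in, with the robot touching nothing.
It also fails if it takes over 54 s, if anything falls off the work surface, if the arm or the gripper's body presses on something with over 40 N, if the wrist force passes 120 N, or if a joint passes its speed limit or range.

ROBOT

A 6-joint arm with a two-finger parallel gripper is mounted at the origin on the work surface. World frame = base frame: x ahead of the robot, y to its left, z up, the work surface at z = 0. Lengths are in m, angles in rad, forces in N, time in s.
With the tool pointing down it reaches from about 0.35 to 0.8 m from the base axis. Payload 7.3 kg.
Tool frame: the origin (TCP) lies between the finger pads; the fingertips stand 25 mm ahead of it and the grasp point (between the pads) lies 6 mm ahead of it (r.tip_extent is the distance from the TCP to the fingertips, in m); z points along the fingers, y is the line along which they close (so a half turn about z gives the same grasp; the last joint's range is limited). The gripper opens to 85 mm and grips with 20 to 120 N. Pads are 22 mm wide; open, the fingers measure 114 mm over their backs; the gripper's body (76 mm by 85 mm) begins 54 mm behind the grasp point. The pads swing forward as they close: fully open they stand 13 mm farther back than shut.
Start: joints at [-1.278, 0.342, 1.524, -0, 1.275, -0.146], TCP at [0.223, -0.475, 0.256] pointing down, gripper open.
Joint ranges: [-2.53, 2.53], [-0.77, 2.02], [0.04, 2.7], [-1, 4.14], [0.28, 2.66], [-3.11, 3.11]. Speed limits (rad/s): [2.57, 2.57, 3.14, 3.14, 3.14, 3.14].

INTERFACE

Orientations are given as a unit quaternion [x, y, z, w].
In Python, from workcell import r, command_gripper, optics gives the robot as it stands. The module is installed in compiled form; this text tells all that it offers. Calls block until the motion is done:
- r.reach(position, orientation): joint-space move of the TCP to a pose.
- r.move_straight(position, orientation=None, speed=0.15, max_force=None): straight line of the TCP; orientation=None keeps the orientation; speed is the mean speed in m/s. With max_force (N) it stops when the force on the tool has changed by that much, and returns True; else False.
- r.movej(angles): joint-space move.
- command_gripper(opening, force=None): finger opening in m; force is the grip in N (None keeps the last); returns when the fingers have stopped.
- r.hold(seconds).
- r.solve_ik(position, orientation): joint angles nearest the present ones, or None.
- r.read_state(): the state.
- optics.get_image(name): name is "side" or "top"; returns (picture, depth): 480x640x3 uint8, red, green, blue; 480x640 float32, m along the optical axis (not along the pixel's ray), 0 where there is no reading.
- optics.camera_model(name): a dict with "K" (3x3 intrinsics, pixels), "R" (3x3) and "t" (3): a world point X has camera coordinates R X + t. Camera axes: x right, y down, z forward; pixel columns grow to the right and rows downward; lengths in m; the calibration is good to about 2 mm. A picture is of the moment at which its call begins. camera_model takes no time and is no camera call.
A pose or a line that the arm cannot do raises r.PlanningError and nothing moves.
- r.finish_job(): hands the job in; it is judged then, once.
The state is a dict: "time_s": time; "joint_positions": joint angles; "dq": joint speeds; "tau": joint torques, N m; "eef_pos": TCP position; "eef_rot": TCP orientation; "contact_force": force on the tool from outside, world axes, zero at the start; "torque": the same for the moment, N m; "grip_width": finger opening in m; "grip_force": force on a finger pad.
Only numpy, scipy, OpenCV 4.12 (cv2) and the standard library are available. Lean on these libraries where they do the work, as an engineer would, in place of code of your own. Each camera call takes 0.05 s, during which the arm holds its last target. There are 200 camera calls.

## Working session

There is one attempt and no reset: what is moved stays moved. The work goes in short steps, each a Python script; the robot and the scene stay as the last script left them, time stands still between calls to the robot, and variables do not carry over. Pictures are saved under pics/ and viewed, at most 10 in all, crops included, and the job is handed in when it is done.

```bash
mkdir -p pics
cat > h.py <<'E'
import numpy as np, cv2
from workcell import r, command_gripper, optics
def shot(name, f):
    im,d=optics.get_image(name); cv2.imwrite(f,im[:,:,::-1]); np.save(f[:-4]+'.npy',d); return im,d
def world(name,d,u,v,win=1):
    c=optics.camera_model(name); K,R,t=map(np.array,(c['K'],c['R'],c['t']))
    u,v=int(u),int(v); p=d[v-win:v+win+1,u-win:u+win+1]; z=np.median(p[p>0])
    return R.T@(np.linalg.inv(K)@np.array([u,v,1.])*z-t.ravel())
def worldz(name,u,v,z):
    c=optics.camera_model(name); K,R,t=map(np.array,(c['K'],c['R'],c['t'])); t=t.ravel()
    o=-R.T@t; w=R.T@np.linalg.inv(K)@np.array([u,v,1.]); return o+w*(z-o[2])/w[2]
E
python3 -c "
from h import *
shot('top','pics/top.png');shot('side','pics/side.png')
s=r.read_state();print(s['time_s'],s['eef_rot'])"
```

```text
0.1 [ 9.76027015e-01  2.17648349e-01 -4.85505485e-05 -6.78076003e-04]
```

View pics/top.png

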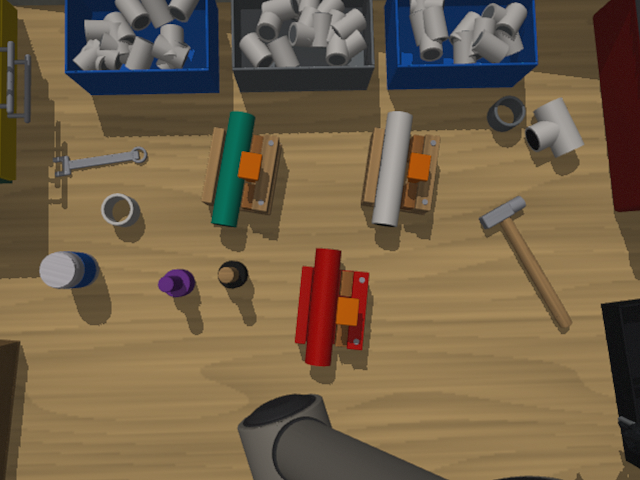

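View pics/side.png

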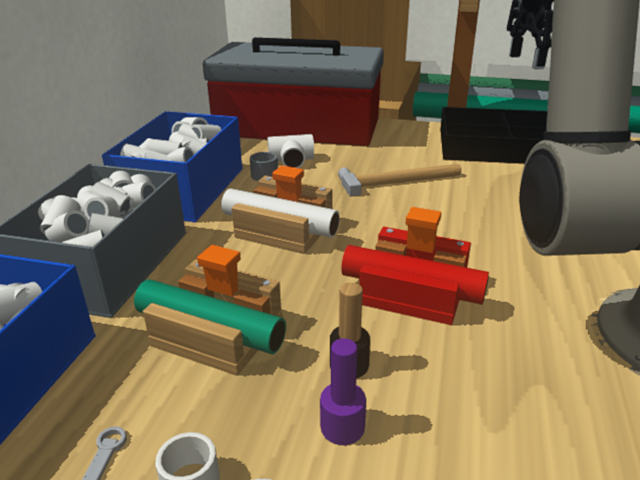

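Top view, mallet candidates: the black head with a light wooden handle at (231,275), the purple look-alike at (175,284), and a steel hammer at (525,260). Wedge candidates: teal jig (250,165), white jig (420,166), red jig (347,311). By the description I choose the mallet at (231,275) and the wedge at (250,165), and check both in a crop.

```bash
python3 -c "
from h import *
im=cv2.imread('pics/top.png');d=np.load('pics/top.npy')
cv2.imwrite('pics/crop.png',cv2.resize(im[100:310,145:300],None,fx=2.8,fy=2.8,interpolation=cv2.INTER_CUBIC))
for n,u,v in (('mtop',228,275),('wedge',250,163),('purple',168,284)): print(n,world('top',d,u,v))
hsv=cv2.cvtColor(im,cv2.COLOR_BGR2HSV);m=np.zeros(d.shape,np.uint8)
m[140:195,230:270]=cv2.inRange(hsv,(5,190,150),(16,255,255))[140:195,230:270]
# points of the wedge top by height
P=np.array([world('top',d,u,v,0) for v,u in zip(*np.nonzero(m&(255*(d>0)).astype(np.uint8)))])
zt=np.percentile(P[:,2],80);T=P[abs(P[:,2]-zt)<.006];q=cv2.minAreaRect((T[:,:2]*1000).astype(np.float32));print(zt,len(T),q)
g=cv2.inRange(hsv,(70,120,40),(95,255,255));g[:, :190]=0;g[:,300:]=0;g[:100]=0;g[240:]=0
print(cv2.minAreaRect(np.argwhere(g)[:,::-1].astype(np.float32)))
P=[]
for v in range(255,295):
  for u in range(212,255):
    if d[v,u]>0:
      p=world('top',d,u,v,0)
      if p[2]>.118: P.append(p)
P=np.array(P);print(len(P),P.mean(0),(P.min(0)+P.max(0))/2,np.ptp(P,0))
"
```

```text
mtop [0.43385354 0.15654965 0.12361074]
wedge [0.62599825 0.11647666 0.1164565 ]
purple [0.42138914 0.25774972 0.12332997]
0.11871853251638867 492 ((622.4561767578125, 117.51113891601562), (33.72996139526367, 44.641075134277344), 79.21446228027344)
((232.64486694335938, 168.38426208496094), (25.485679626464844, 114.30827331542969), 9.752425193786621)
206 [0.43504818 0.15975644 0.12360917] [0.4347832  0.16019043 0.12279734] [0.02561368 0.02738361 0.00817225]
```

View pics/crop.png

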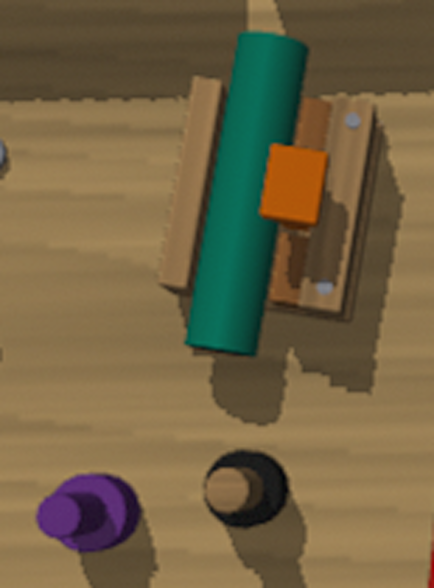

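The crop confirms both: the mallet with black head and light handle at top (231,275), standing at world (0.435, 0.160), and the wedge on the teal jig at (0.622, 0.1175), top about 0.118. I grasp with the fingers closing along world x, which stays clear of the purple one.

```bash
python3 -c "
from h import *
q=[.70710678,.70710678,0,0]
r.reach([.435,.160,.27],q)
command_gripper(.07)
r.move_straight([.435,.160,.096],q,speed=.1,max_force=15)
print(r.read_state()['eef_pos'],r.read_state()['contact_force'])
command_gripper(0.0,80)
s=r.read_state();print(s['grip_width'],s['grip_force'],s['eef_pos'],s['contact_force'])
r.move_straight([.435,.160,.25],q,speed=.12)
s=r.read_state();print(s['time_s'],s['grip_width'],s['contact_force'],s['torque'])
shot('side','pics/s2.png')
"
```

```text
[0.43529747 0.16007019 0.09642635] [ 0.53620804 -0.4570573   0.18741092]
0.02641004883034481 78.27221632003784 [0.43497867 0.16004731 0.09634023] [-1.69998254 -0.32266927  5.5189438 ]
6.5833 0.02612123323396745 [ 0.17867896  0.40346765 -3.58181076] [ 0.0584323  -0.00422683  0.04454472]
```

View pics/s2.png

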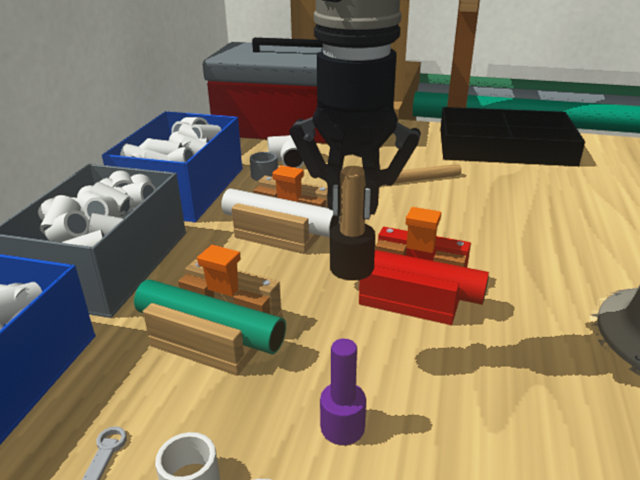

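The mallet hangs upright in the gripper (side view, around (352,220)). Now the wedge.

```bash
python3 -c "
from h import *
q=[.70710678,.70710678,0,0]
r.move_straight([.6225,.1175,.25],q,speed=.12)
for i in range(2):
  st=r.move_straight([.6225,.1175,.170],q,speed=.04,max_force=28)
  s=r.read_state();print(st,s['eef_pos'],s['contact_force'],s['torque'],s['grip_width'])
  r.move_straight([.6225,.1175,.25 if i else .21],q,speed=.1)
r.move_straight([.45,.160,.25],q,speed=.15)
im,d=shot('top','pics/t3.png');shot('side','pics/s3.png')
cv2.imwrite('pics/s3c.png',cv2.resize(cv2.imread('pics/s3.png')[210:390,110:310],None,fx=3,fy=3))
for v in (160,166,172): print(world('top',d,248,v))
print(r.read_state()['time_s'])
"
```

```text
True [0.62249754 0.11753361 0.18127417] [-2.5495049  -0.49589384  5.79668777] [-0.0462147   0.31586648 -0.05945889] 0.026209452685924797
True [0.6223082  0.11753292 0.1812765 ] [-1.30453304 -0.65472313  6.54658193] [-0.01863647  0.31177071 -0.00502145] 0.02651818259105031
[0.63820642 0.12304888 0.08266665]
[0.62721529 0.12318923 0.08329873]
[0.6163954  0.12340348 0.08315219]
13.3833
```

View pics/s3c.png

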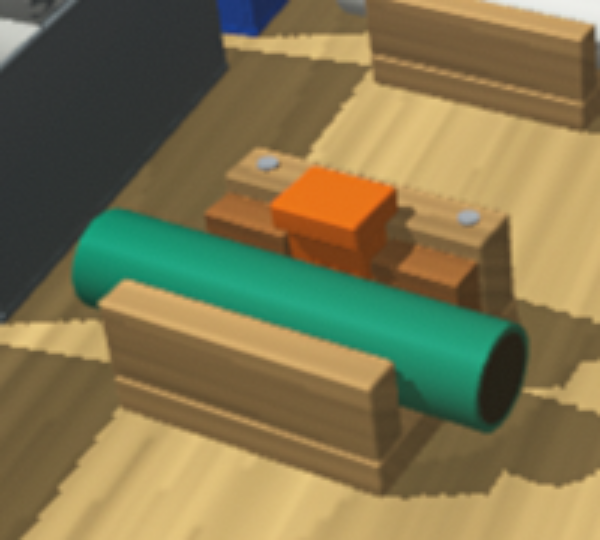

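The wedge head, at (335,200) in the crop, sits on the wooden cheek. Both strokes stopped at the same height, with the face at 0.085, so it is home. Now I set the mallet back.

```bash
python3 -c "
from h import *
q=[.70710678,.70710678,0,0]
r.move_straight([.435,.160,.25],q)
r.move_straight([.435,.160,.115],q,speed=.1)
st=r.move_straight([.435,.160,.092],q,speed=.02,max_force=6)
s=r.read_state();print(st,s['eef_pos'],s['contact_force'])
command_gripper(.07)
r.hold(.3)
r.move_straight([.435,.160,.25],q,speed=.1)
r.reach([.3,-.35,.3],q)
im,d=shot('top','pics/t4.png');shot('side','pics/s4.png');print(world('top',d,228,275),world('top',d,248,166),r.read_state()['time_s'])
"
```

```text
True [0.43488264 0.15999969 0.09633236] [-0.17977672  0.10997012  5.49346795]
[0.43384748 0.15665927 0.1228018 ] [0.62696628 0.12306581 0.08459226] 20.5083
```

View pics/s4.png

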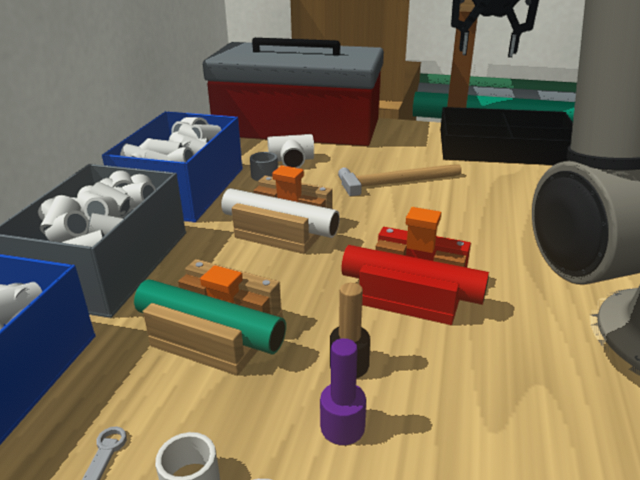

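The mallet stands upright at (350,330), the teal wedge at (222,282) is home, and everything else is unmoved.

```bash
python3 -c "
from h import *
print(r.finish_job())"
```

```text
the job is handed in; nothing more can be done
None
```

I pressed the teal jig's wedge fully home with the mallet in two slow strokes, stood the mallet upright back on the bench and released it, and handed the job in at about 20.5 s; the white jig's wedge and the look-alikes were not touched.

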